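# Lock out the decorating wheel

### The arm

A 6-joint arm with a two-finger parallel gripper is mounted at the origin on the work surface. World frame = base frame: x ahead of the robot, y to its left, z up, the work surface at z = 0. Lengths are in m, angles in rad, forces in N, time in s.
With the tool pointing down it reaches from about 0.3 to 0.75 m from the base axis. Payload 8.5 kg.
Tool frame: the origin (TCP) lies midway between the tips of the shut fingers; the grasp point (between the pads) lies 19 mm behind it (env.pinch_z is the distance from the TCP to the grasp point, in m); z points along the fingers, y is the line along which they close (so a half turn about z gives the same grasp; the last joint's range is limited). The gripper opens to 85 mm and grips with 20 to 120 N. Pads are 22 mm wide; open, the fingers measure 114 mm over their backs; the gripper's body (76 mm by 85 mm) begins 54 mm behind the grasp point. The pads swing forward as they close: fully open they stand 13 mm farther back than shut.
Start: joints at [-0.215, 0.381, 1.297, -0, 1.464, -0.215], TCP at [0.55, 0, 0.231] pointing down, gripper open.
Joint ranges: [-3.11, 3.11], [-0.89, 2.33], [0.22, 2.48], [-1.42, 4.56], [0.17, 2.85], [-2.88, 2.88]. Speed limits (rad/s): [2.39, 2.39, 3.14, 3.14, 3.14, 3.14].

### API

Orientations are given as a rotation vector (axis times angle).
In Python, from station import env gives the robot as it stands.
- The arm moves only by the tool jog_arm, never from a script. Its argument "series" is one flat list of numbers, 6 for each row, row after row: the shift along the tool's x, y, z scaled (see below), then the turn, a rotation vector about the tool's x, y, z scaled (see below). In form: [tx, ty, tz, rx, ry, rz, tx, ty, tz, rx, ry, rz, ...]. A call has exactly 5 rows; each row shifts and turns the commanded pose from where the row before left it, along the tool's axes as they then stand; what a row does not reach is not made up. The controller multiplies each number of a shift by 6 cm and each number of a turn by 0.1 rad. A row lasts 1/8 s, in which the tool goes at most 62.5 mm and 10.7 degrees, less where a joint would pass 70% of its speed; a pose out of reach is approached as far as the arm can. A call with a number of a shift or a turn outside -1 to 1 is refused whole. A call with a gripper value outside its range is refused whole. "fingers" is the closure, from -1 (fully open) to 1 (shut), set as the call begins (left out, the last holds). The fingers move at their own pace and stop on an object; "squeeze" is the grip in N (left out, the last holds). Time passes only in rows, so rows that do not move let the fingers close, or fill a call up. It gives the time, the measured TCP pose, the force, the opening and the grip force at its end, in the units of the state.
- env.get_state(): the state, without advancing time (a new reading comes with each control period).
- env.snapshot(name): name is "scene" or "side" or "wrist"; returns the picture (480x640x3 uint8, red, green, blue); there is no depth.
- env.calibration(name): a dict with "fx", "fy", "cx", "cy" (pixels), "D" ([k1, k2, p1, p2, k3] as OpenCV has them; the pictures are not rectified), "extrinsics" (4x4, takes a point from world to camera coordinates). Camera axes: x right, y down, z forward; pixel columns grow to the right and rows downward; lengths in m; the calibration is good to about 2 mm. A picture is of the moment at which its call begins: read the wrist's pose just before it. calibration takes no time and is no camera call; for the wrist camera it gives the pose at the moment of the call.
- env.sign_off(): hands the job in; it is judged then, once.
The state is a dict: "time": time; "joint_pos": joint angles; "dq": joint speeds; "effort": joint torques, N m; "tcp_pos": TCP position; "tool_rot": TCP orientation; "force": force on the tool from outside, world axes, zero at the start; "torque": the same for the moment, N m; "opening": finger opening in m; "finger_force": force on a finger pad.
Only numpy, scipy, OpenCV 4.12 (cv2) and the standard library are available. Lean on these libraries where they do the work, as an engineer would, in place of code of your own. Each camera call takes 0.05 s, during which the arm holds its last target. There are 200 camera calls.

### The job

The decorating wheel has been stopped on its pedal, but its direction lever still leans over in gear. Raise the brass collar on the lever, swing the lever to its upright middle position and let the collar drop fully home in the middle notch; then clip the red spring clamp onto the bare bit of stem between collar and knob, jaws closed round the stem, so that the collar cannot be lifted again. Leave the clay cone and everything else on the bench where it is.

Things in the scene. Friction and masses are not known exactly. Their poses are not given: they have to be found in the camera images.
- wheel_machine: Green powered wheel, fixed. Origin: on the bench under the middle of its lever box (130 x 140 mm, 82 high); x to the box's back, y to its left, z up. The wheel disc (diameter 260, top at 124) is to the right, centre (-10, -300) mm, on a housing of radius 155. A notched steel quadrant on the box (42 mm along x, tooth tips 61 mm from the lever's pivot) straddles the lever.
- lever_pivot (a point): Pivot of the lever, 70 mm above the machine's origin, fixed. The pivot axis is the machine's x axis: the lever swings to the machine's left and right. All distances along the lever below are measured from here.
- lever (a joint): Angle of the lever, rad: 0 = upright (middle notch, out of gear), positive = leaning to the machine's left (+y). Notches at -0.42, 0 and +0.42; it starts in the last, within 0.02. About 0.12 N m of friction; it stays where it is left. It cannot leave a notch unless the collar is raised over 10 mm.
- collar (a joint): How far the collar is raised along the lever, m: 0 = down, its cross pin home in a notch; clear of the teeth above 0.010; stop at 0.015. A spring presses it down with 4 N (down) to 6 N (up). At about 0.010 when let go it stands on a tooth. It drops into a notch when the lever is within about 0.04 rad of it.
- collar_rim (a point): On the lever's axis, at the underside of the collar's rim. Brass collar: a sleeve of diameter 26, 62 to 106 mm along the lever, topped by a round rim of diameter 46, 106 to 116 mm along it (collar down). Hook it under the rim with the fingers either side of the sleeve, or grip the rim. z axis: up the lever; x axis: the pivot axis, as the machine's x.
- stem_gap (a point): Middle of the bare stem between the collar's rim and the knob (127 mm along the lever), when the collar is down. The stem is 12 mm thick; the bare gap runs from 116 to 138 mm along the lever, and the black knob, diameter 33, from 138 to 156 mm. Axes as for collar_rim.
- clamp: Red spring clamp lying flat, 141 mm long, 22 high, 70 g. Origin under its pivot, z up, x along its middle from tails to nose. Black-gripped tails reach 74 mm back; jaws, 14 high at mid-height, 65 mm forward. 50 mm behind the pivot the tails are 55 mm wide over all; squeezed there to 34 mm (10 N) their outer faces are parallel and the mouth is 28 mm wide. Let go, the spring shuts it.
- clamp_bore (a point): Centre of the round seat between the two jaws, where the stem is to sit: 55 mm ahead of the clamp's pivot and 11 mm above the clamp's underside. Shut, the two V-shaped jaws wrap a 12 mm stem here.
- clamp_tail (a point): Between the clamp's tails, 50 mm behind its pivot and 11 mm above its underside: the place to squeeze it.
- jaw_l (a joint): Opening angle of the clamp's left jaw in rad (the right one mirrors it): 0 = shut, about 0.01 when shut on the stem, 0.22 = fully open.
- cone: Unfired grey clay pine cone on a pink foot and a round bat (diameter 190), 244 mm high in all, standing on the wheel disc, origin under the bat's centre. Fragile: leave alone.
- brush: Wooden brush, 190 mm long, lying on the bench; origin under its middle. Leave alone.
- slip_bowl: Clay-smeared bowl of diameter 132, 70 high, with a stick leaning in it to height 120; origin under its centre. Leave alone.
- ball_tray: White plate of diameter 204 heaped with clay balls to height 55; origin under its centre. Leave alone.
- tool_pot: Pot of diameter 90 with tools standing in it to height 210; origin under its centre. Leave alone.
- rib: Flat kidney-shaped wooden rib, 64 by 108 by 6 mm, on the bench in front of the lever box; origin under its centre. Leave alone.
- finial_board: Clay finial, 122 mm high, on a plywood square of 110 mm; origin under its centre. Leave alone.
Mind the look-alikes: they are no part of the job. Several things have the shape of the clamp; the one meant has the colours described above.

How it is judged:
By the outcome, as a careful person would: the job done as asked, in the order asked, and still so for the second after the job is handed in, with the robot touching nothing.
It also fails if it takes over 54 s, if anything falls off the work surface, if the arm or the gripper's body presses on something with over 40 N, if the wrist force passes 120 N, or if a joint passes its speed limit or range.

## Working session

There is one attempt and no reset: what is moved stays moved. The work goes in short steps, Python scripts to look and compute and a tool call to move; the robot and the scene stay as the last step left them, time stands still between calls to the robot, and variables do not carry over. Pictures are saved under pics/ and viewed, at most 10 in all, crops included, and the job is handed in when it is done.

Besides the shell and the picture viewer there is one more tool, called after ">>>" as name(argument=value, ...) on one line, values as JSON. jog_arm: Moves the arm, as the interface text tells. Its arguments: {"type":"object","properties":{"series":{"type":"array","items":{"type":"number","minimum":-1,"maximum":1}},"fingers":{"type":"number"},"squeeze":{"type":"number"}},"required":["series"]}

```bash
ls; mkdir -p pics; cat > h.py <<'E'
import numpy as np, cv2
from station import env
from scipy.spatial.transform import Rotation as R
def cal(n):
    c=env.calibration(n); K=np.array([[c['fx'],0,c['cx']],[0,c['fy'],c['cy']],[0,0,1]]); return K,np.array(c['D'],float),np.array(c['extrinsics'])
def snap(n,f):
    C=cal(n); im=env.snapshot(n); cv2.imwrite('pics/'+f,im[:,:,::-1]); return im,C
def ray(C,px):
    K,D,E=C; u=cv2.undistortPoints(np.array([[px]],float),K,D)[0,0]
    d=E[:3,:3].T@np.array([u[0],u[1],1]); o=-E[:3,:3].T@E[:3,3]; return o,d/np.linalg.norm(d)
def onz(C,px,z):
    o,d=ray(C,px); return o+d*(z-o[2])/d[2]
def tri(rays):
    A=0;b=0
    for o,d in rays:
        P=np.eye(3)-np.outer(d,d); A=A+P; b=b+P@o
    return np.linalg.solve(A,b)
def proj(C,p):
    K,D,E=C; return cv2.projectPoints(np.array(p,float).reshape(-1,1,3),cv2.Rodrigues(E[:3,:3])[0],E[:3,3],K,D)[0][:,0]
E
python3 - <<'E'
from h import *
for n in ['scene','side','wrist']:
    im,C=snap(n,n+'0.png'); np.savez('pics/'+n+'0.npz',K=C[0],D=C[1],E=C[2]); print(n,-C[2][:3,:3].T@C[2][:3,3],C[2][2,:3])
print(env.get_state(),env.pinch_z)
E
```

```text
pics
scene [1.09570028 0.00202319 1.07598696] [-0.51970758  0.04299803 -0.85326151]
side [-0.05056575  0.83726475  0.66139859] [ 0.52095735 -0.69974978 -0.48882889]
wrist [0.54967333 0.07599725 0.37352811] [-0.0025232  -0.29415521 -0.95575433]
{'time': 0.15, 'joint_pos': array([-2.15300881e-01,  3.81038021e-01,  1.29803830e+00, -1.82763556e-05,
        1.46362976e+00, -2.15339468e-01]), 'dq': array([-0.00099154, -0.00305788, -0.00225429, -0.00066587,  0.00058149,
       -0.00064023]), 'effort': array([ 1.94521621e-03, -4.48624384e+01, -2.31344014e+01, -1.86937300e-04,
        3.77541786e-03, -1.65174959e-05]), 'tcp_pos': array([5.49768929e-01, 4.29234155e-05, 2.30871656e-01]), 'tool_rot': array([-2.22074046e+00, -2.22083052e+00,  9.67661024e-04]), 'force': array([-0.02672328, -0.10608164, -0.1069921 ]), 'torque': array([0.0341495 , 0.00509388, 0.03829288]), 'finger_force': 0.0, 'opening': 0.08520965120327062} 0.0187
```

View pics/scene0.png

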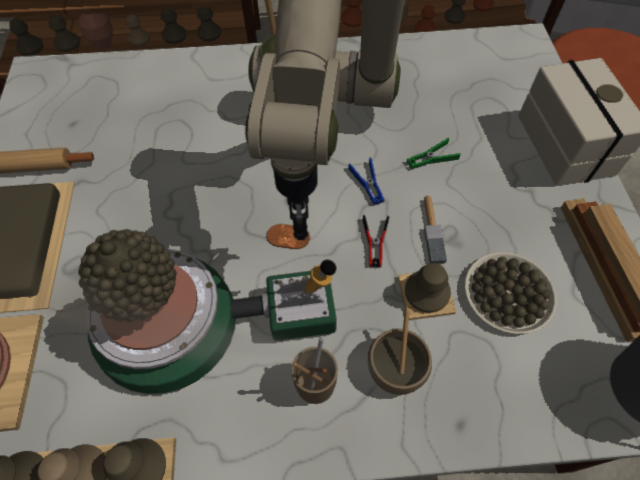

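View pics/side0.png

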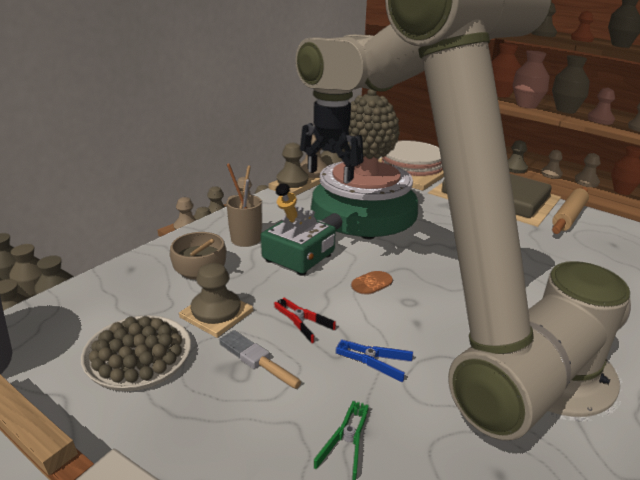

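The scene shows three clamp-shaped objects: red with black tails at scene (375,240), blue at (367,182) and green at (433,155). In the side view they are at (303,315), (375,355) and (348,435). I choose the red one. The lever knob is at scene (328,268), leaning to +y, and the box is at (300,305).

```bash
python3 - <<'E'
import cv2,numpy as np
a=cv2.imread('pics/scene0.png'); b=cv2.imread('pics/side0.png')
a=cv2.resize(a[205:345,255:400],None,fx=4,fy=4,interpolation=cv2.INTER_CUBIC)[:,:400*2]
b1=cv2.resize(b[175:345,240:350],None,fx=3.3,fy=3.3,interpolation=cv2.INTER_CUBIC)
cv2.imwrite('pics/cropA.png',a); print(a.shape)
c=cv2.resize(b[175:350,235:385],None,fx=3.4,fy=3.4,interpolation=cv2.INTER_CUBIC); cv2.imwrite('pics/cropB.png',c); print(c.shape)
E
```

```text
(560, 580, 3)
(595, 510, 3)
```

View pics/cropA.png

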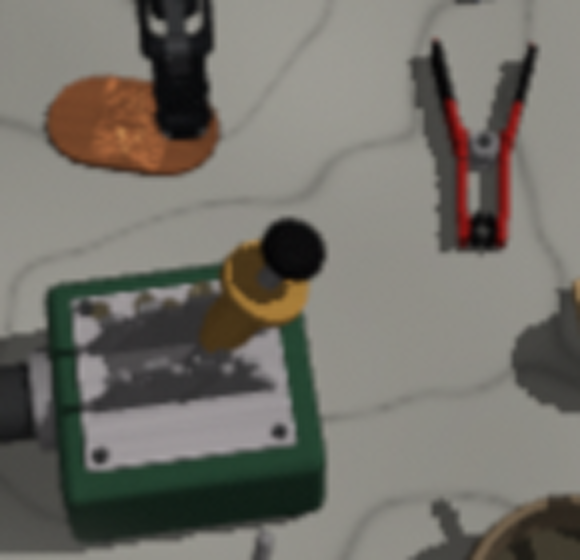

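View pics/cropB.png

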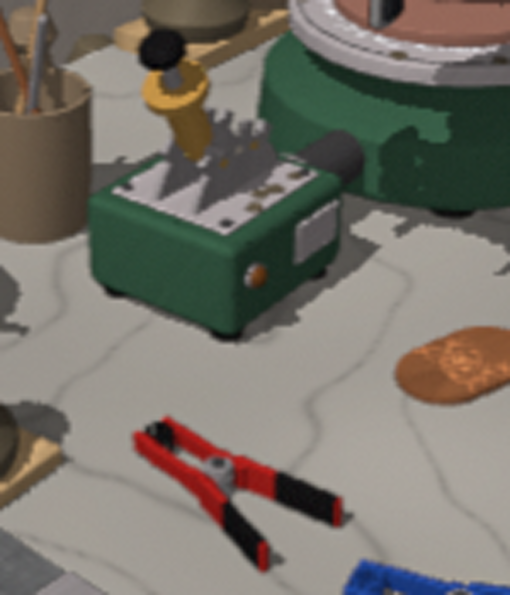

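The crops confirm the red clamp with black tails: pivot at scene (376.2,240.7), nose at (375.5,266). The knob is at scene (328.3,267.5) and side (282.6,189.1).

```bash
cat > fit.py <<'E'
from h import *
from scipy.optimize import least_squares
L=lambda n:(lambda f:(f['K'],f['D'],f['E']))(np.load('pics/%s0.npz'%n))
S,T=L('scene'),L('side')
A=lambda x,y:(255+x/4-.4,205+y/4-.4); B=lambda x,y:(235+x/3.4-.35,175+y/3.4-.35)
if __name__=='__main__':
    k=tri([ray(S,A(293,250)),ray(T,B(162,48))]); print('knob',k)
    print('corners',[onz(S,A(*p),.08).round(3) for p in [(48,290),(70,503),(325,470)]],[onz(T,B(*p),.08).round(3) for p in [(92,200),(237,240),(340,175)]])
    a=.42
    obs=[(S,A(293,250),(0,.147*np.sin(a),.07+.147*np.cos(a))),(T,B(162,48),(0,.147*np.sin(a),.07+.147*np.cos(a))),
     (S,A(48,290),(-.065,-.07,.08)),(S,A(70,503),(.065,-.07,.08)),(S,A(325,470),(.065,.07,.08)),
     (T,B(92,200),(.065,.07,.08)),(T,B(237,240),(-.065,.07,.08)),(T,B(340,175),(-.065,-.07,.08))]
    def res(q):
        r=[]
        for C,u,m in obs:
            p=R.from_euler('z',q[2]).apply(m)+[q[0],q[1],0]; r+=list(proj(C,p)[0]-u)
        return r
    s=least_squares(res,[.65,0,0],loss='soft_l1'); print('machine',s.x,np.array(res(s.x)).reshape(-1,2).round(1).tolist())
    for n,sp,tp,z in [('pivot',(485,143),(219,467),.022),('nose',(482,247),(153,427),.015),('tail1',(437,45),(336,510),.015),('tail2',(531,47),(264,555),.015)]:
        print(n,onz(S,A(*sp),z).round(4),onz(T,B(*tp),z).round(4))
E
python3 fit.py
```

```text
knob [0.64209475 0.04902121 0.20393898]
corners [array([ 0.588, -0.082,  0.08 ]), array([ 0.712, -0.074,  0.08 ]), array([0.707, 0.059, 0.08 ])] [array([0.695, 0.066, 0.08 ]), array([0.582, 0.045, 0.08 ]), array([ 0.585, -0.074,  0.08 ])]
machine [ 0.64538905 -0.01040123  0.06324162] [[0.7, 0.1], [0.6, -0.2], [-1.3, -1.3], [-0.8, 1.2], [2.2, -0.6], [-2.7, -1.9], [-0.6, 2.6], [2.3, -1.5]]
pivot [0.4845 0.1807 0.022 ] [0.4822 0.1858 0.022 ]
nose [0.5512 0.1696 0.015 ] [0.546  0.1731 0.015 ]
tail1 [0.4066 0.1623 0.015 ] [0.4086 0.1673 0.015 ]
tail2 [0.4138 0.2208 0.015 ] [0.4163 0.2259 0.015 ]
```

```bash
cat >> h.py <<'E'
def plan(p,Rt,n=5,s=None):
    """rows (flat list) from measured pose to target pose in n rows, plus end error"""
    s=s or env.get_state(); P=s['tcp_pos'].copy(); Q=R.from_rotvec(s['tool_rot']); P0=P.copy(); Q0=Q
    w=(Q0.inv()*Rt).as_rotvec(); out=[]
    for i in range(1,n+1):
        tp=P0+(np.array(p)-P0)*i/n; tq=Q0*R.from_rotvec(w*i/n)
        t=np.round(Q.inv().apply(tp-P)/.06,2); r=np.round((Q.inv()*tq).as_rotvec()/.1,2)
        P=P+Q.apply(t*.06); Q=Q*R.from_rotvec(r*.1); out+=list(t)+list(r)
    out=np.array(out)+0.0
    for i in range(0,n,5): print(out[i*6:i*6+30].tolist(), 'MAX',abs(out).max())
    return out
M=dict(o=np.array([.6455,-.0108,0]),yaw=.06)
def lev(a,d,M=M):
    """tool pose with the TCP d along the lever at angle a, fingers along machine x"""
    Rm=R.from_euler('z',M['yaw']); l=Rm.apply([0,np.sin(a),np.cos(a)]); y=Rm.apply([1,0,0])
    return M['o']+[0,0,.07]+d*l, R.from_matrix(np.c_[np.cross(y,-l),y,-l])
E
python3 - <<'E'
from h import *
from fit import S,T
p,q=lev(.42,.2); print(p,env.get_state()['tcp_pos']); plan(p,q,5)
print('pot tops',onz(S,(320,342),.2),'bowl stick',onz(S,(405,310),.12), onz(S,(315,375),.1))
E
```

```text
[0.64060981 0.07060534 0.25261779] [5.49768929e-01 4.29234155e-05 2.30871656e-01]
[0.24, 0.3, -0.07, -0.03, -0.84, -0.12, 0.22, 0.31, -0.09, -0.02, -0.84, -0.12, 0.21, 0.31, -0.11, -0.03, -0.84, -0.11, 0.2, 0.31, -0.13, -0.03, -0.84, -0.12, 0.19, 0.31, -0.14, -0.03, -0.84, -0.12] MAX 0.84
pot tops [0.78843776 0.01964494 0.2       ] bowl stick [0.70956768 0.19875718 0.12      ] [0.81801114 0.00621696 0.1       ]
```

>>> jog_arm(series=[0.24,0.3,-0.07,-0.03,-0.84,-0.12,0.22,0.31,-0.09,-0.02,-0.84,-0.12,0.21,0.31,-0.11,-0.03,-0.84,-0.11,0.2,0.31,-0.13,-0.03,-0.84,-0.12,0.19,0.31,-0.14,-0.03,-0.84,-0.12], fingers=-1, squeeze=40)

```text
time: 0.78
tcp_pos: [0.6411, 0.0714, 0.2531]
tool_rot: [1.922, 2.042, -0.411]
force: [0.0, -0.6, 0.4]
opening: 0.0851
finger_force: 0.0
```

```bash
python3 - <<'E'
from h import *
im,C=snap('wrist','w1.png'); np.savez('pics/w1.npz',K=C[0],D=C[1],E=C[2]); s=env.get_state(); print(s['time'],s['tcp_pos'],s['tool_rot'],lev(.42,.2)[1].as_rotvec())
for d in (.116,.147,.156): print(d,proj(C,lev(.42,d)[0]))
p,q=lev(.42,.095); plan(p,q,5)
E
```

```text
0.825 [0.64224948 0.07407865 0.25218657] [ 1.9169048   2.04358461 -0.41304086] [ 1.92447879  2.04355555 -0.41018811]
0.116 [[318.68464785 248.51134987]]
0.147 [[318.65808767 265.1012394 ]]
0.156 [[318.64892124 270.82756688]]
[-0.01, -0.01, 0.35, 0.0, 0.01, 0.01, -0.01, 0.0, 0.36, 0.01, 0.01, 0.0, -0.01, -0.01, 0.35, 0.0, 0.01, 0.01, -0.01, -0.01, 0.35, 0.01, 0.01, 0.01, -0.01, 0.0, 0.36, 0.0, 0.01, 0.0] MAX 0.36
```

View pics/w1.png

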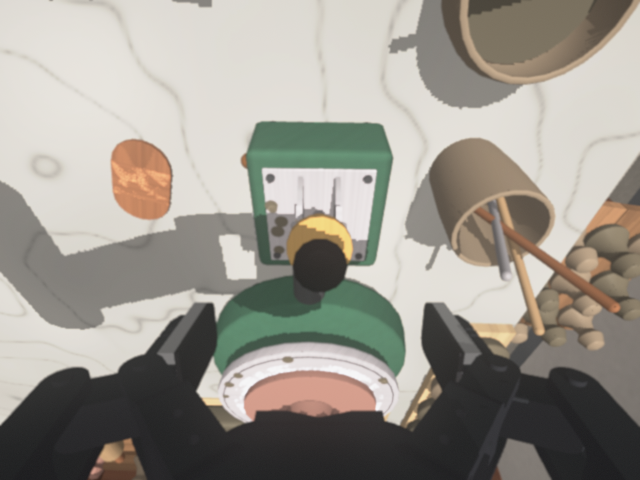

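The knob is at (320,265) against a predicted (318.7,265), so the machine estimate holds. I'll descend along the lever.

>>> jog_arm(series=[0,0,0.35,0,0,0,0,0,0.35,0,0,0,0,0,0.35,0,0,0,0,0,0.35,0,0,0,0,0,0.35,0,0,0])

```text
time: 1.45
tcp_pos: [0.6431, 0.0278, 0.1563]
tool_rot: [1.924, 2.043, -0.409]
force: [0.2, -0.1, -0.3]
opening: 0.0851
finger_force: 0.0
```

>>> jog_arm(series=[0,0,0,0,0,0,0,0,0,0,0,0,0,0,0,0,0,0,0,0,0,0,0,0,0,0,0,0,0,0])

```text
time: 2.08
tcp_pos: [0.6434, 0.0282, 0.1576]
tool_rot: [1.924, 2.043, -0.408]
force: [0.5, 0.0, 0.3]
opening: 0.0853
finger_force: 0.0
```

```bash
python3 - <<'E'
from h import *
s=env.get_state(); print(s['time'],s['tcp_pos'],s['tool_rot'],s['force']); p,q=lev(.42,.095); print(p,q.inv().apply(p-s['tcp_pos']),q.as_rotvec())
E
```

```text
2.075 [0.64342564 0.02821132 0.15756439] [ 1.92367159  2.04273621 -0.40830027] [0.54334488 0.03603821 0.26586304]
[0.64317716 0.02786754 0.15674345] [ 3.50161699e-05 -2.68650509e-04  8.83442228e-04] [ 1.92447879  2.04355555 -0.41018811]
```

Right on target. Grip the rim.

>>> jog_arm(series=[0,0,0,0,0,0,0,0,0,0,0,0,0,0,0,0,0,0,0,0,0,0,0,0,0,0,0,0,0,0], fingers=1, squeeze=50)

```text
time: 2.7
tcp_pos: [0.6439, 0.0283, 0.1578]
tool_rot: [1.923, 2.042, -0.406]
force: [4.3, 2.4, 3.5]
opening: 0.0444
finger_force: 51.2
```

>>> jog_arm(series=[0,0,0,0,0,0,0,0,0,0,0,0,0,0,0,0,0,0,0,0,0,0,0,0,0,0,0,0,0,0])

```text
time: 3.32
tcp_pos: [0.6439, 0.0283, 0.1578]
tool_rot: [1.923, 2.042, -0.406]
force: [4.2, 2.9, 4.3]
opening: 0.044
finger_force: 51.2
```

>>> jog_arm(series=[0,0,-0.07,0,0,0,0,0,-0.07,0,0,0,0,0,-0.07,0,0,0,0,0,-0.01,0,0,0,0,0,0,0,0,0])

```text
time: 3.95
tcp_pos: [0.6436, 0.0329, 0.1681]
tool_rot: [1.924, 2.043, -0.409]
force: [8.4, -1.3, -6.4]
opening: 0.0441
finger_force: 51.7
```

```bash
python3 - <<'E'
from h import *
s=env.get_state(); d=s['tcp_pos']-np.array([.6439,.0283,.1578]); l=-R.from_rotvec(s['tool_rot']).as_matrix()[:,2]; print('lift',d@l,d,'F along',s['force']@l,s['force'],s['opening'])
E
```

```text
lift 0.011335820578682295 [-0.00029785  0.00464362  0.01033682] F along -6.56864630544252 [ 8.38300305 -1.33489472 -6.36057006] 0.04413018541723765
```

>>> jog_arm(series=[0,0,-0.03,0,0,0,-0.076,0,0,0,0.42,0,-0.076,0,0,0,0.42,0,-0.076,0,0,0,0.42,0,-0.076,0,0,0,0.42,0])

```text
time: 4.58
tcp_pos: [0.6444, 0.0169, 0.1759]
tool_rot: [2.021, 2.146, -0.253]
force: [6.7, 0.3, -6.4]
opening: 0.044
finger_force: 51.8
```

```bash
python3 - <<'E'
from h import *
s=env.get_state(); v=R.from_euler('z',-M['yaw']).apply(s['tcp_pos']-M['o']-[0,0,.07]); print('d',np.hypot(v[1],v[2]),'a',np.arctan2(v[1],v[2]),v,s['force'],s['opening'],s['dq'].round(2))
E
```

```text
d 0.10950556146590135 a 0.25572722191930236 [0.00052465 0.02769933 0.1059444 ] [ 6.70957928  0.31993137 -6.37507231] 0.04402959167420847 [-0.18 -0.04 -0.02  0.34  0.03 -0.25]
```

>>> jog_arm(series=[-0.091,0,0.002,0,0.5,0,-0.091,0,0.002,0,0.5,0,-0.091,0,0.002,0,0.5,0,-0.091,0,0.002,0,0.5,0,-0.091,0,0.002,0,0.5,0])

```text
time: 5.2
tcp_pos: [0.6457, -0.0099, 0.1794]
tool_rot: [-2.154, -2.287, -0.001]
force: [4.8, 0.5, -6.7]
opening: 0.0439
finger_force: 51.8
```

>>> jog_arm(series=[0,0,0,0,0,0,0,0,0,0,0,0,0,0,0,0,0,0,0,0,0,0,0,0,0,0,0,0,0,0])

```text
time: 5.82
tcp_pos: [0.6456, -0.0097, 0.1799]
tool_rot: [2.152, 2.285, -0.003]
force: [5.4, -0.2, -7.3]
opening: 0.0439
finger_force: 51.9
```

```bash
cat > la.py <<'E'
from h import *
s=env.get_state(); v=R.from_euler('z',-M['yaw']).apply(s['tcp_pos']-M['o']-[0,0,.07]); print('d',np.hypot(v[1],v[2]),'a',np.arctan2(v[1],v[2]),v,s['force'],s['opening'],s['tcp_pos'],s['tool_rot'],lev(0,.1)[1].as_rotvec())
E
python3 la.py
```

```text
d 0.10986350550758334 a 0.009677653089631949 [0.00020339 0.0010632  0.10985836] [ 5.37007286 -0.19793413 -7.25543729] 0.043937527988428045 [ 0.64563927 -0.00972651  0.17985836] [ 2.1519609   2.28516935 -0.00273344] [2.15380865 2.28707514 0.        ]
```

>>> jog_arm(series=[-0.01,0,0.05,0,0,0,0,0,0.05,0,0,0,0,0,0.05,0,0,0,0,0,0.05,0,0,0,0,0,0.03,0,0,0])

```text
time: 6.45
tcp_pos: [0.6457, -0.0103, 0.1668]
tool_rot: [2.152, 2.286, -0.001]
force: [4.7, 1.7, -0.3]
opening: 0.0437
finger_force: 52.5
```

```bash
python3 la.py
```

```text
d 0.0968322492359992 a 0.0053984773864119 [0.00020816 0.00052274 0.09683084] [ 4.695303    1.67902469 -0.27813054] 0.04365394691650717 [ 0.64567643 -0.01026571  0.16683084] [ 2.15171699e+00  2.28572738e+00 -8.14587780e-04] [2.15380865 2.28707514 0.        ]
```

Collar is down in the notch; the force has returned to about zero. I'll release it, retreat and look.

>>> jog_arm(series=[0,0,0.02,0,0,0,0,0,0,0,0,0,0,0,0,0,0,0,0,0,0,0,0,0,0,0,0,0,0,0], fingers=-1)

```text
time: 7.08
tcp_pos: [0.6456, -0.0105, 0.166]
tool_rot: [2.152, 2.286, -0.001]
force: [0.2, 0.5, 0.1]
opening: 0.0855
finger_force: 0.0
```

>>> jog_arm(series=[0,0,-0.3,0,0,0,0,0,-0.4,0,0,0,0,0,-0.5,0,0,0,0,0,-0.4,0,0,0,0,0,-0.2,0,0,0])

```text
time: 7.7
tcp_pos: [0.6457, -0.0102, 0.2752]
tool_rot: [2.151, 2.284, 0.001]
force: [-0.2, 0.4, -0.5]
opening: 0.0851
finger_force: 0.0
```

```bash
cat > v.py <<'E'
from h import *
im,C=snap('scene','s1.png'); im2,D=snap('side','t1.png'); im3,W=snap('wrist','w2.png'); np.savez('pics/w2.npz',K=W[0],D=W[1],E=W[2])
a=cv2.resize(cv2.imread('pics/s1.png')[225:345,255:355],None,fx=4,fy=4,interpolation=2)
b=cv2.resize(cv2.imread('pics/t1.png')[165:285,245:345],None,fx=4,fy=4,interpolation=2)
for C_,i,o in((C,a,(255,225)),(D,b,(245,165))):
  for d in (.106,.116,.138,.147,.156):
    u=proj(C_,lev(0,d)[0])[0]; u=((u-o)*4+1.5).round().astype(int); cv2.circle(i,tuple(map(int,u)),2,(255,0,255),-1)
cv2.imwrite('pics/v1.png',np.hstack([a,b])); s=env.get_state(); print(s['tcp_pos'],s['tool_rot'],s['opening'])
E
python3 v.py
```

```text
[ 0.6454831  -0.01021695  0.27353863] [ 2.15194840e+00  2.28562909e+00 -9.51319044e-04] 0.08536041678720019
```

View pics/v1.png

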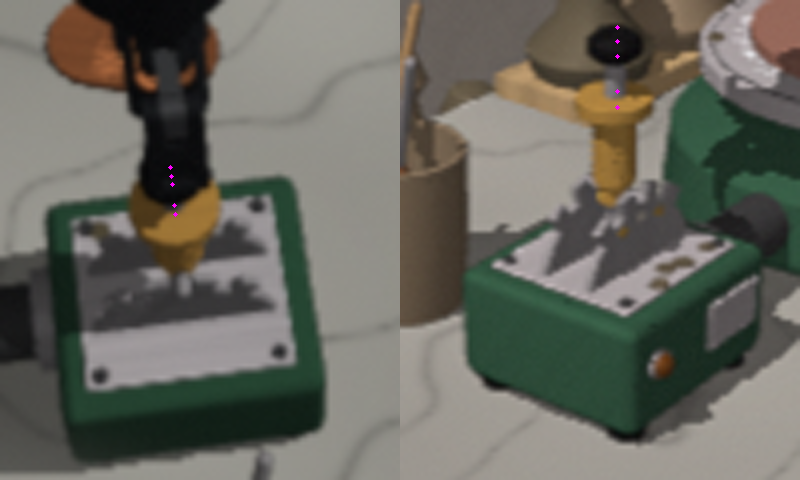

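The lever stands upright, and the rim top and knob sit on the collar-down predictions, so the collar is home. Next is the clamp.

```bash
cat >> h.py <<'E'
def down(yaw): # tool down, tool x along heading yaw
    return R.from_euler('z',yaw)*R.from_matrix(np.diag([1.,-1,-1]))
E
python3 - <<'E'
from h import *
print(env.get_state()['joint_pos'])
plan([.434,.1915,.16],down(-.165),20)
E
```

```text
[-0.19815076  0.53526947  0.91767456 -0.00175716  1.68699304 -0.2585871 ]
[0.18, -0.17, 0.09, 0.0, 0.0, 0.9, 0.16, -0.18, 0.1, 0.0, 0.0, 0.9, 0.15, -0.19, 0.09, 0.0, 0.0, 0.89, 0.13, -0.21, 0.1, 0.01, 0.0, 0.9, 0.11, -0.22, 0.09, 0.0, 0.0, 0.9] MAX 0.9
[0.08, -0.22, 0.09, 0.0, 0.0, 0.9, 0.07, -0.24, 0.1, 0.0, 0.0, 0.9, 0.05, -0.24, 0.09, 0.0, 0.0, 0.89, 0.02, -0.24, 0.1, 0.0, 0.0, 0.9, 0.01, -0.24, 0.09, 0.0, 0.0, 0.9] MAX 0.9
[-0.02, -0.25, 0.1, 0.01, 0.0, 0.9, -0.04, -0.24, 0.09, 0.0, 0.0, 0.9, -0.06, -0.23, 0.1, 0.0, 0.0, 0.89, -0.08, -0.23, 0.09, 0.0, 0.0, 0.9, -0.11, -0.22, 0.09, 0.0, 0.0, 0.9] MAX 0.9
[-0.12, -0.21, 0.1, 0.0, 0.0, 0.9, -0.14, -0.2, 0.09, 0.01, 0.0, 0.9, -0.16, -0.19, 0.1, 0.0, 0.0, 0.89, -0.17, -0.17, 0.09, 0.0, 0.0, 0.9, -0.19, -0.15, 0.1, 0.0, 0.0, 0.9] MAX 0.9
```

>>> jog_arm(series=[0.18,-0.17,0.09,0.0,0.0,0.9,0.16,-0.18,0.1,0.0,0.0,0.9,0.15,-0.19,0.09,0.0,0.0,0.89,0.13,-0.21,0.1,0.01,0.0,0.9,0.11,-0.22,0.09,0.0,0.0,0.9])

```text
time: 8.48
tcp_pos: [0.5918, 0.0409, 0.2438]
tool_rot: [2.611, 1.747, -0.004]
force: [0.3, -0.8, -0.0]
opening: 0.0857
finger_force: 0.0
```

>>> jog_arm(series=[0.08,-0.22,0.09,0.0,0.0,0.9,0.07,-0.24,0.1,0.0,0.0,0.9,0.05,-0.24,0.09,0.0,0.0,0.89,0.02,-0.24,0.1,0.0,0.0,0.9,0.01,-0.24,0.09,0.0,0.0,0.9])

```text
time: 9.1
tcp_pos: [0.5391, 0.0909, 0.2157]
tool_rot: [2.934, 1.121, -0.004]
force: [-0.7, 0.2, -0.7]
opening: 0.0855
finger_force: 0.0
```

>>> jog_arm(series=[-0.02,-0.25,0.1,0.01,0.0,0.9,-0.04,-0.24,0.09,0.0,0.0,0.9,-0.06,-0.23,0.1,0.0,0.0,0.89,-0.08,-0.23,0.09,0.0,0.0,0.9,-0.11,-0.22,0.09,0.0,0.0,0.9])

```text
time: 9.72
tcp_pos: [0.4858, 0.1412, 0.1876]
tool_rot: [3.11, 0.44, -0.004]
force: [0.4, -0.3, -0.9]
opening: 0.0857
finger_force: 0.0
```

>>> jog_arm(series=[-0.12,-0.21,0.1,0.0,0.0,0.9,-0.14,-0.2,0.09,0.01,0.0,0.9,-0.16,-0.19,0.1,0.0,0.0,0.89,-0.17,-0.17,0.09,0.0,0.0,0.9,-0.19,-0.15,0.1,0.0,0.0,0.9])

```text
time: 10.35
tcp_pos: [0.433, 0.1915, 0.1589]
tool_rot: [3.13, -0.263, -0.004]
force: [-0.2, 0.6, -1.0]
opening: 0.0856
finger_force: 0.0
```

>>> jog_arm(series=[0,0,0,0,0,0,0,0,0,0,0,0,0,0,0,0,0,0,0,0,0,0,0,0,0,0,0,0,0,0])

```text
time: 10.98
tcp_pos: [0.4342, 0.1912, 0.1602]
tool_rot: [3.131, -0.259, -0.0]
force: [0.2, 0.3, 0.8]
opening: 0.0854
finger_force: 0.0
```

```bash
python3 - <<'E'
from h import *
im,C=snap('wrist','w3.png'); np.savez('pics/w3.npz',K=C[0],D=C[1],E=C[2]); s=env.get_state(); print(s['time'],s['tcp_pos'],s['tool_rot'],down(-.165).as_rotvec())
P=np.array([.4833,.183,0]); Q=R.from_euler('z',-.165)
print(proj(C,[P+Q.apply(v) for v in [(0,0,.022),(.065,0,.018),(-.05,.0275,.022),(-.05,-.0275,.022),(-.074,0,.022)]]).round(0).tolist())
E
```

```text
11.025 [0.43410183 0.19123615 0.16014006] [ 3.13083266e+00 -2.58745588e-01 -2.85528516e-04] [ 3.13090748 -0.25888749  0.        ]
[[320.0, 165.0], [320.0, 75.0], [287.0, 226.0], [353.0, 226.0], [320.0, 254.0]]
```

View pics/w3.png

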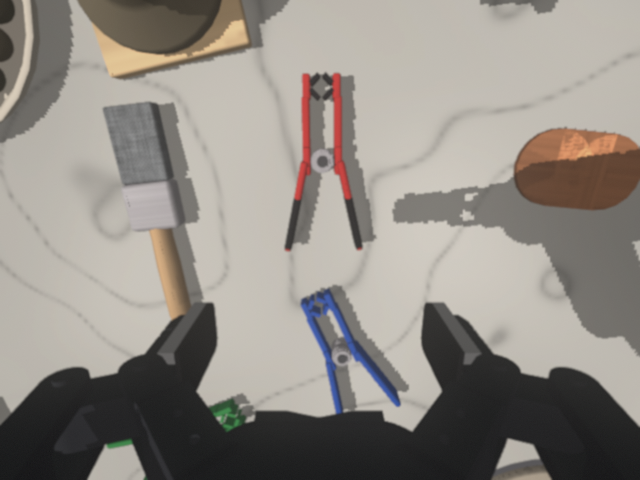

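The red clamp's pivot is at (322,161), its nose at (321,75) and its tail ends at (289,248) and (359,247). It lies straight along tool x.

```bash
python3 - <<'E'
from h import *
f=np.load('pics/w3.npz'); C=(f['K'],f['D'],f['E'])
p=onz(C,(322,161),.022); n=onz(C,(321,75),.018); t=(onz(C,(289,248),.018)+onz(C,(359,247),.018))/2
d=(n-t)[:2]; yaw=np.arctan2(d[1],d[0]); u=np.array([np.cos(yaw),np.sin(yaw)])
print(p,n,t,yaw,'len',np.linalg.norm(d)); m=(p[:2]+n[:2]-.065*u+t[:2]+.074*u)/3; tail=m-.05*u; print(m,tail)
print('blue nose',onz(C,(315,293),.015)); plan([*tail,.004],down(yaw),10)
E
```

```text
[0.48577361 0.18085466 0.022     ] [0.54721968 0.1713903  0.018     ] [0.4140275  0.19098313 0.018     ] -0.14605450915788076 len 0.13462553714259853
[0.48530832 0.18063942] [0.43584067 0.18791621]
blue nose [0.37196748 0.20599534 0.015     ]
[0.0, 0.0, 0.26, 0.0, 0.0, -0.02, 0.01, 0.01, 0.26, 0.0, 0.0, -0.02, 0.0, 0.0, 0.26, 0.0, 0.0, -0.02, 0.01, 0.01, 0.26, 0.0, 0.0, -0.02, 0.0, 0.0, 0.26, 0.0, 0.0, -0.01] MAX 0.26
[0.0, 0.01, 0.26, 0.0, 0.0, -0.02, 0.01, 0.0, 0.26, 0.0, 0.0, -0.02, 0.0, 0.01, 0.26, 0.0, 0.0, -0.02, 0.0, 0.0, 0.26, 0.0, 0.0, -0.02, 0.01, 0.01, 0.26, 0.0, 0.0, -0.02] MAX 0.26
```

>>> jog_arm(series=[0.0,0.0,0.26,0.0,0.0,-0.02,0.01,0.01,0.26,0.0,0.0,-0.02,0.0,0.0,0.26,0.0,0.0,-0.02,0.01,0.01,0.26,0.0,0.0,-0.02,0.0,0.0,0.26,0.0,0.0,-0.01])

```text
time: 11.65
tcp_pos: [0.4351, 0.1899, 0.0817]
tool_rot: [3.132, -0.244, -0.0]
force: [0.1, -1.4, 0.7]
opening: 0.0853
finger_force: 0.0
```

>>> jog_arm(series=[0.0,0.01,0.26,0.0,0.0,-0.02,0.01,0.0,0.26,0.0,0.0,-0.02,0.0,0.01,0.26,0.0,0.0,-0.02,0.0,0.0,0.26,0.0,0.0,-0.02,0.01,0.01,0.26,0.0,0.0,-0.02])

```text
time: 12.28
tcp_pos: [0.4361, 0.188, 0.0037]
tool_rot: [3.133, -0.229, -0.0]
force: [0.1, 0.1, 0.1]
opening: 0.0855
finger_force: 0.0
```

>>> jog_arm(series=[0,0,0,0,0,0,0,0,0,0,0,0,0,0,0,0,0,0,0,0,0,0,0,0,0,0,0,0,0,0], fingers=0.1, squeeze=30)

```text
time: 12.9
tcp_pos: [0.4366, 0.1882, 0.0056]
tool_rot: [-3.133, 0.229, -0.003]
force: [-1.1, -0.6, 7.8]
opening: 0.0389
finger_force: 9.5
```

>>> jog_arm(series=[0,0,-0.03,0,0,0,0,0,-0.02,0,0,0,0,0,0,0,0,0,0,0,0,0,0,0,0,0,0,0,0,0])

```text
time: 13.52
tcp_pos: [0.4359, 0.188, 0.0071]
tool_rot: [3.133, -0.229, -0.001]
force: [0.0, 1.0, -0.6]
opening: 0.0386
finger_force: 7.4
```

>>> jog_arm(series=[0,0,0,0,0,0,0,0,0,0,0,0,0,0,0,0,0,0,0,0,0,0,0,0,0,0,0,0,0,0], fingers=0.22)

```text
time: 14.15
tcp_pos: [0.4359, 0.188, 0.0071]
tool_rot: [3.133, -0.229, -0.0]
force: [-0.5, 0.8, 0.3]
opening: 0.0335
finger_force: 9.1
```

>>> jog_arm(series=[0,0,-0.05,0,0,0,0,0,-0.15,0,0,0,0,0,-0.3,0,0,0,0,0,-0.4,0,0,0,0,0,-0.4,0,0,0])

```text
time: 14.78
tcp_pos: [0.4359, 0.188, 0.0865]
tool_rot: [-3.133, 0.229, -0.0]
force: [1.0, -0.3, -0.9]
opening: 0.0337
finger_force: 8.8
```

>>> jog_arm(series=[0,0,-0.4,0,0,0,0,0,-0.4,0,0,0,0,0,-0.4,0,0,0,0,0,-0.4,0,0,0,0,0,-0.2,0,0,0])

```text
time: 15.4
tcp_pos: [0.436, 0.188, 0.1947]
tool_rot: [-3.133, 0.229, -0.003]
force: [-0.9, -0.4, -1.6]
opening: 0.0336
finger_force: 8.8
```

```bash
python3 - <<'E'
from h import *
s=env.get_state(); print(s['tcp_pos'],s['opening'],s['finger_force'],s['joint_pos'])
plan([.4705,-.0108,.193],down(0.),10)
E
```

```text
[0.43603155 0.18803881 0.19465991] 0.03355227826541149 8.828409165143967 [1.57104939e-01 2.82258433e-01 1.56159617e+00 6.98808504e-06
 1.29595276e+00 1.87381358e+00]
[0.11, 0.32, 0.0, 0.0, 0.0, -0.15, 0.1, 0.32, 0.01, 0.0, 0.0, -0.14, 0.09, 0.32, 0.0, 0.0, -0.01, -0.15, 0.09, 0.33, 0.0, 0.0, 0.0, -0.14, 0.09, 0.32, 0.0, 0.0, 0.0, -0.15] MAX 0.33
[0.08, 0.33, 0.01, 0.0, 0.0, -0.15, 0.08, 0.33, 0.0, 0.0, 0.0, -0.14, 0.07, 0.32, 0.0, 0.0, 0.0, -0.15, 0.07, 0.33, 0.0, 0.0, -0.01, -0.14, 0.06, 0.33, 0.01, 0.0, 0.0, -0.15] MAX 0.33
```

>>> jog_arm(series=[0.11,0.32,0.0,0.0,0.0,-0.15,0.1,0.32,0.01,0.0,0.0,-0.14,0.09,0.32,0.0,0.0,0,-0.15,0.09,0.33,0.0,0.0,0.0,-0.14,0.09,0.32,0.0,0.0,0.0,-0.15])

```text
time: 16.02
tcp_pos: [0.4531, 0.088, 0.1924]
tool_rot: [3.139, -0.114, -0.001]
force: [0.4, 1.0, -1.1]
opening: 0.0337
finger_force: 8.8
```

>>> jog_arm(series=[0.08,0.33,0.01,0.0,0.0,-0.15,0.08,0.33,0.0,0.0,0.0,-0.14,0.07,0.32,0.0,0.0,0.0,-0.15,0.07,0.33,0.0,0.0,0,-0.14,0.06,0.33,0.01,0.0,0.0,-0.15])

```text
time: 16.65
tcp_pos: [0.4704, -0.0112, 0.1912]
tool_rot: [-3.142, -0.001, 0.001]
force: [0.7, -0.3, -0.5]
opening: 0.0331
finger_force: 8.8
```

>>> jog_arm(series=[0,0,0,0,0,0,0,0,0,0,0,0,0,0,0,0,0,0,0,0,0,0,0,0,0,0,0,0,0,0])

```text
time: 17.27
tcp_pos: [0.4705, -0.0103, 0.1914]
tool_rot: [3.142, 0.001, -0.0]
force: [-1.0, -0.3, -1.1]
opening: 0.0335
finger_force: 8.8
```

```bash
python3 - <<'E'
from h import *
im,C=snap('wrist','w4.png'); im2,D=snap('side','t4.png'); np.savez('pics/w4.npz',K=C[0],D=C[1],E=C[2]);np.savez('pics/t4.npz',K=D[0],D=D[1],E=D[2])
s=env.get_state(); print(s['tcp_pos'],s['tool_rot'],s['finger_force'],s['opening'])
q=R.from_rotvec(s['tool_rot']); P=s['tcp_pos']
f=lambda a,b,c:P+q.apply([a,b,-c])
print('knob',proj(C,lev(0,.156)[0]),'nose,bore,pivot pred',proj(C,[f(.115,0,.011),f(.105,0,.011),f(.05,0,.015)]).round(1).tolist())
a=cv2.imread('pics/w4.png')[0:300,170:470]; b=cv2.imread('pics/t4.png')[120:270,250:400]
b=cv2.resize(b,None,fx=4,fy=4,interpolation=2); a=cv2.resize(a,None,fx=2/3,fy=2/3)
o=np.array((250,120)); print('side knob c, gap, nose, pivot',((proj(D,[lev(0,.147)[0],lev(0,.127)[0],f(.115,0,.0039),f(.05,0,.0039)])-o)*4+1.5).round().tolist())
cv2.imwrite('pics/v4.png',np.hstack([b,np.vstack([a,np.zeros((400,200,3),np.uint8)])]))
E
```

```text
[ 0.47052752 -0.01045746  0.1913298 ] [ 3.14156552e+00  3.81135124e-04 -4.36508414e-04] 8.829275071620941 0.033725874162066904
knob [[ 324.30649561 -345.73362929]] nose,bore,pivot pred [[321.6, 2.9], [321.6, 37.1], [321.6, 202.2]]
side knob c, gap, nose, pivot [[197.0, 221.0], [197.0, 254.0], [279.0, 284.0], [374.0, 316.0]]
```

View pics/v4.png

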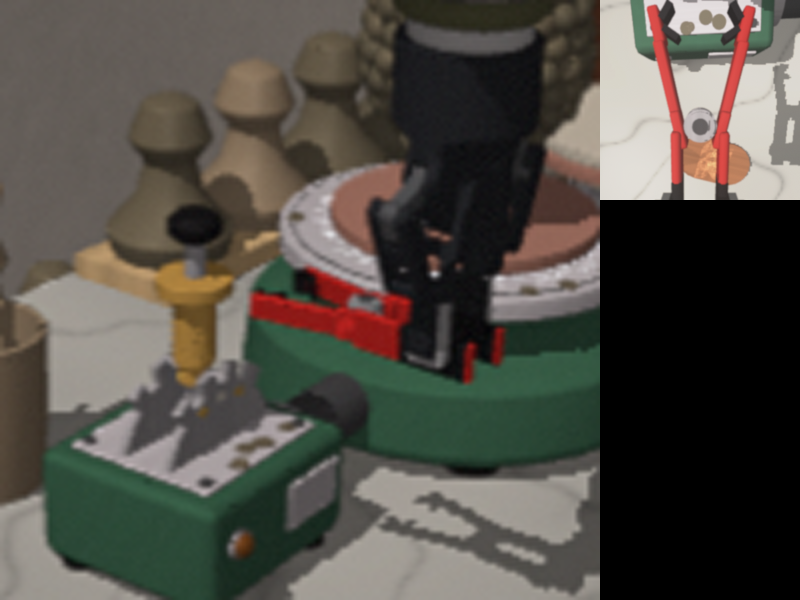

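The clamp is held level-ish with its mouth open. The side crop shows the jaw noses at (252,305) and (302,283), slightly below prediction, and the knob at (195,225). I'll quantify the droop numerically.

```bash
cat > droop.py <<'E'
from h import *
import sys
def lo(n): f=np.load('pics/%s.npz'%n); return f['K'],f['D'],f['E']
def meas(w,t,s):
    C,D=lo(w),lo(t)
    red=lambda im:(im[:,:,2]>110)&(im[:,:,1]<70)&(im[:,:,0]<70)
    a=red(cv2.imread('pics/%s.png'%w)); a[120:]=0
    for r in (5,15,30,60): 
        c=np.where(a[r])[0]; c=c[(c>200)&(c<440)]
        if len(c): print('wrist row',r,c.min(),c.max(),'lat',onz(C,(c.min(),r),.2)[:2].round(4),onz(C,(c.max(),r),.2)[:2].round(4))
    b=red(cv2.imread('pics/%s.png'%t)); b[:120]=0;b[230:]=0;b[:,:250]=0;b[:,400:]=0
    cs=np.where(b.any(0))[0]; print('side cols',cs.min(),cs.max())
    for c in range(cs.min(),cs.min()+16,2): r=np.where(b[:,c])[0]; print(c,r.min(),r.max(),len(r),end=' | ')
    print()
    return C,D
if __name__=='__main__':
    P=np.array([.4705,-.0105,.1913])
    C,D=meas('w4','t4',0)
    for lat in (.018,.022):
        for fx in (.105,.115):
            print(lat,fx,proj(D,[P+[fx,lat,.0039+h] for h in (-.007,0,.007)]).round(1).tolist())
    im=cv2.imread('pics/t4.png'); print('knob dark/brass col 298', [(r,im[r,298].tolist()) for r in range(168,200,2)])
    print('lever col298 pred', proj(D,[lev(0,d)[0] for d in (.106,.116,.138,.156)]).round(1).tolist())
E
python3 droop.py
```

```text
wrist row 15 255 401 lat [0.5827 0.0118] [ 0.5827 -0.037 ]
wrist row 30 258 399 lat [0.5783 0.011 ] [ 0.5782 -0.0366]
wrist row 60 261 391 lat [0.569  0.0104] [ 0.569  -0.0344]
side cols 313 375
313 193 198 6 | 315 194 199 6 | 317 194 199 6 | 319 194 200 7 | 321 195 200 6 | 323 195 201 7 | 325 196 201 6 | 327 187 201 7 | 
0.018 0.105 [[318.0, 197.2], [318.1, 194.3], [318.2, 191.4]]
0.018 0.115 [[314.5, 196.0], [314.5, 193.1], [314.6, 190.2]]
0.022 0.105 [[316.9, 197.8], [317.0, 194.9], [317.1, 192.0]]
0.022 0.115 [[313.4, 196.6], [313.4, 193.7], [313.5, 190.8]]
knob dark/brass col 298 [(168, [51, 65, 73]), (170, [54, 68, 77]), (172, [19, 20, 21]), (174, [19, 19, 19]), (176, [26, 25, 27]), (178, [18, 16, 17]), (180, [12, 11, 14]), (182, [80, 79, 83]), (184, [80, 80, 82]), (186, [112, 110, 114]), (188, [112, 110, 114]), (190, [62, 126, 169]), (192, [61, 126, 169]), (194, [51, 106, 142]), (196, [42, 86, 116]), (198, [36, 75, 100])]
lever col298 pred [[298.8, 191.4], [298.8, 187.4], [298.9, 178.6], [298.9, 171.3]]
```

>>> jog_arm(series=[0,-0.03,-0.03,0,0.35,0,0.1,0,0,0,0,0,0.2,0,0,0,0,0,0.2,0,0,0,0,0,0,0,0,0,0,0])

```text
time: 18.0
tcp_pos: [0.5015, -0.0089, 0.1939]
tool_rot: [3.141, 0.0, 0.054]
force: [-0.1, -0.5, -0.1]
opening: 0.0337
finger_force: 8.8
```

```bash
python3 - <<'E'
from h import *
from droop import meas
for n,f in (('wrist','w5'),('side','t5')):
    im,C=snap(n,f+'.png'); np.savez('pics/%s.npz'%f,K=C[0],D=C[1],E=C[2])
s=env.get_state(); P=s['tcp_pos'];print(P,s['tool_rot'],s['opening'],s['finger_force'])
C,D=meas('w5','t5',0)
q=R.from_rotvec(s['tool_rot'])
print('if bore/nose at z=.197:',proj(D,[[P[0]+.115,.0132,.197+h] for h in(-.007,0,.007)]).round(1).tolist())
b=cv2.resize(cv2.imread('pics/t5.png')[150:225,260:360],None,fx=6,fy=6,interpolation=2); a=cv2.imread('pics/w5.png')[:200,220:420]
c=np.zeros((450,200,3),np.uint8); c[:200]=a; cv2.imwrite('pics/v5.png',np.hstack([b,c]))
E
```

```text
[ 0.50054111 -0.00875173  0.1938578 ] [-3.14103744e+00 -3.48972325e-04 -5.33897338e-02] 0.03368071578928518 8.840288668870926
wrist row 15 254 402 lat [0.6154 0.0146] [ 0.6153 -0.0372]
wrist row 30 258 398 lat [0.6107 0.0134] [ 0.6106 -0.0361]
wrist row 60 263 390 lat [0.6009 0.012 ] [ 0.6009 -0.0337]
side cols 301 363
301 187 190 4 | 303 187 193 7 | 305 188 193 6 | 307 188 194 7 | 309 189 194 6 | 311 189 195 7 | 313 190 195 6 | 315 190 196 7 | 
if bore/nose at z=.197: [[302.4, 192.5], [302.4, 189.6], [302.4, 186.7]]
```

View pics/v5.png

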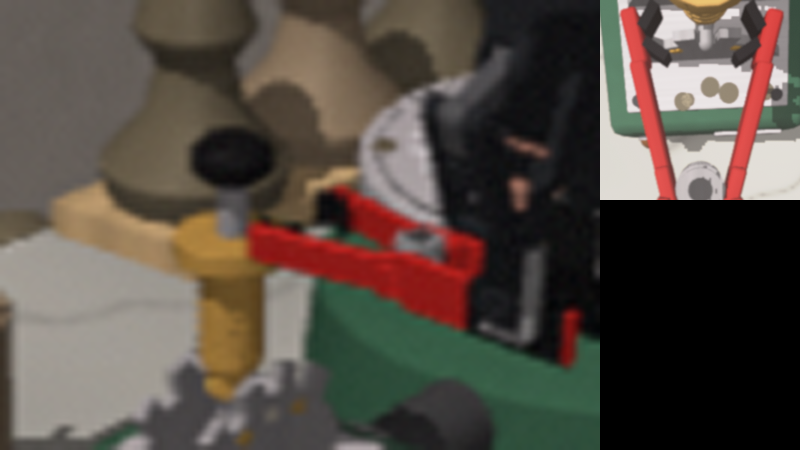

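The jaw nose lines up with the bare gap (row 190 against a predicted 189.6) and is centred sideways to within about 1 mm. Sliding on.

>>> jog_arm(series=[0.13,0,0.005,0,0,0,0.13,0,0.005,0,0,0,0.13,-0.01,0.005,0,0,0,0.13,0,0.005,0,0,0,0.13,0,0.005,0,0,0])

```text
time: 18.73
tcp_pos: [0.5401, -0.0082, 0.194]
tool_rot: [3.141, 0.0, 0.054]
force: [0.4, -0.2, 0.0]
opening: 0.0336
finger_force: 8.8
```

```bash
python3 - <<'E'
from h import *
from droop import meas
for n,f in (('wrist','w6'),('side','t6')):
    im,C=snap(n,f+'.png'); np.savez('pics/%s.npz'%f,K=C[0],D=C[1],E=C[2])
s=env.get_state(); P=s['tcp_pos'];print(P,s['tool_rot'],s['opening'],s['finger_force'],s['force'])
C,D=meas('w6','t6',0)
print('if nose at z=.197:',proj(D,[[P[0]+.115,.0132,.197+h] for h in(-.007,0,.007)]).round(1).tolist())
E
```

```text
[ 0.540262   -0.00828589  0.19386794] [3.14099312e+00 2.00549048e-04 5.47401685e-02] 0.033569888847725826 8.838779926300049 [-0.30836969 -0.52819515 -1.17666172]
wrist row 15 254 401 lat [0.6541 0.0153] [ 0.654  -0.0362]
wrist row 30 258 397 lat [0.6493 0.0141] [ 0.6493 -0.0351]
wrist row 60 263 391 lat [0.6396 0.0127] [ 0.6395 -0.0334]
side cols 287 347
287 183 186 4 | 289 183 188 6 | 291 183 188 6 | 293 184 189 6 | 295 184 190 7 | 297 185 190 6 | 299 185 190 6 | 301 185 191 7 | 
if nose at z=.197: [[288.9, 187.9], [288.9, 185.1], [288.8, 182.2]]
```

No contact, and the bore is centred on the stem. Letting the jaws shut.

>>> jog_arm(series=[0,0,0,0,0,0,0,0,0,0,0,0,0,0,0,0,0,0,0,0,0,0,0,0,0,0,0,0,0,0], fingers=-0.2)

```text
time: 19.45
tcp_pos: [0.5395, -0.0082, 0.1941]
tool_rot: [3.141, 0.0, 0.055]
force: [-0.1, 0.9, -0.5]
opening: 0.0513
finger_force: 6.4
```

>>> jog_arm(series=[0,0,0,0,0,0,0,0,0,0,0,0,0,0,0,0,0,0,0,0,0,0,0,0,0,0,0,0,0,0], fingers=-0.5)

```text
time: 20.08
tcp_pos: [0.5396, -0.0082, 0.194]
tool_rot: [3.141, 0.0, 0.055]
force: [0.2, 0.1, 0.5]
opening: 0.0636
finger_force: 0.0
```

```bash
python3 - <<'E'
from h import *
from droop import meas
for n,f in (('wrist','w7'),('side','t7')):
    im,C=snap(n,f+'.png'); np.savez('pics/%s.npz'%f,K=C[0],D=C[1],E=C[2])
s=env.get_state(); print(s['tcp_pos'],s['opening'],s['finger_force'],s['force']); meas('w7','t7',0)
b=cv2.resize(cv2.imread('pics/t7.png')[150:225,260:360],None,fx=5,fy=5,interpolation=2); a=cv2.imread('pics/w7.png')[:300,170:470]
c=np.zeros((375,300,3),np.uint8); c[:300]=a; cv2.imwrite('pics/v7.png',np.hstack([b,c]))
E
```

```text
[ 0.53956086 -0.00819995  0.19401118] 0.06408431543091969 0.0 [ 0.47433234 -0.90139357 -0.456985  ]
side cols 292 335
292 184 188 5 | 294 184 189 6 | 296 185 190 6 | 298 185 191 7 | 300 186 192 7 | 302 187 192 6 | 304 187 193 7 | 306 188 194 7 |
```

View pics/v7.png

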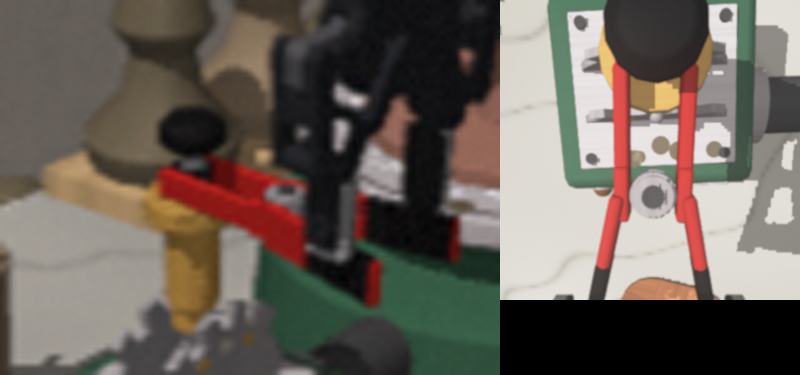

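The jaws are shut round the stem, with the clamp level between rim and knob. I'll open fully and retreat upwards.

>>> jog_arm(series=[0,0,0,0,0,0,0,0,0,0,0,0,0,0,-0.1,0,0,0,0,0,-0.2,0,0,0,0,0,-0.3,0,0,0], fingers=-1)

```text
time: 20.8
tcp_pos: [0.5383, -0.0082, 0.2309]
tool_rot: [3.141, 0.0, 0.054]
force: [-0.1, -0.7, -0.5]
opening: 0.0853
finger_force: 0.0
```

>>> jog_arm(series=[0,0,-0.5,0,0,0,0,0,-0.5,0,0,0,-0.3,0,-0.3,0,0,0,-0.3,0,0,0,0,0,0,0,0,0,0,0])

```text
time: 21.42
tcp_pos: [0.4991, -0.0081, 0.3079]
tool_rot: [3.141, -0.0, 0.057]
force: [1.0, 0.5, 0.2]
opening: 0.0855
finger_force: 0.0
```

>>> jog_arm(series=[0,0,0,0,0,0,0,0,0,0,0,0,0,0,0,0,0,0,0,0,0,0,0,0,0,0,0,0,0,0])

```text
time: 22.05
tcp_pos: [0.4997, -0.0082, 0.3066]
tool_rot: [3.141, 0.0, 0.054]
force: [-0.8, 0.8, -0.4]
opening: 0.0853
finger_force: 0.0
```

```bash
python3 - <<'E'
from h import *
from droop import meas
for n,f in (('wrist','w8'),('side','t8')):
    im,C=snap(n,f+'.png'); np.savez('pics/%s.npz'%f,K=C[0],D=C[1],E=C[2])
s=env.get_state(); print(s['time'],s['tcp_pos'],s['opening'],s['force'],s['dq'].round(3)); meas('w8','t8',0)
b=cv2.imread('pics/t8.png'); print([(r,b[r,298].tolist()) for r in range(168,200,2)])
E
```

```text
22.15 [ 0.49965291 -0.00818897  0.30668811] 0.0857443534239209 [-0.29446883 -0.41338976 -1.04420091] [ 0.001 -0.001  0.     0.003 -0.002  0.   ]
wrist row 60 301 344 lat [0.623  0.0042] [ 0.623  -0.0239]
side cols 292 351
292 184 188 5 | 294 184 189 6 | 296 185 190 6 | 298 185 191 7 | 300 186 192 7 | 302 187 192 6 | 304 187 193 7 | 306 188 194 7 | 
[(168, [51, 65, 74]), (170, [56, 70, 78]), (172, [22, 21, 23]), (174, [19, 19, 19]), (176, [24, 24, 24]), (178, [16, 15, 16]), (180, [14, 13, 13]), (182, [81, 80, 83]), (184, [30, 29, 43]), (186, [27, 31, 177]), (188, [23, 25, 141]), (190, [21, 22, 138]), (192, [53, 109, 151]), (194, [47, 97, 129]), (196, [46, 93, 124]), (198, [37, 76, 101])]
```

The clamp's red pixels are in the same place before and after the retreat, so it is stable and I'm handing in.

```bash
python3 -c "
from station import env
print(env.sign_off())"
```

```text
the job is handed in; nothing more can be done
None
```

The lever is upright with its collar down in the middle notch, the red clamp is shut on the stem between collar and knob, and the job was handed in at about 22 s with the arm clear; no verdict came back.

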